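Hang the S-hook in the sprung display plate

TASK

Take the steel S-hook out of its wooden rest by the finger tab and hang it on the display stand: put the hook's downward-pointing tip through the hole near the front edge of the stand's flat plate, lower it until the top bend rests on the plate, then let go so that it hangs there by itself. The plate is light and sprung, and its hole is a little to the left or right each time, so feel for it gently: bear on the plate with a few newtons only, never 12 N or more, and leave the jars, the tin and the candle standing where they are.

Things in the scene. Friction and masses are not known exactly. Their poses are not given: they have to be found in the camera images.
- hook: Steel S-hook of 8 mm round bar, 70 g, 40 mm wide (x), 135 mm tall with its tab, standing upright in the slot of the wooden rest. Origin: its lowest point, mid-width; z up, S in the x-z plane. The top bend is an upside-down U with the free leg at x = +16 mm and the hook's back at x = -16 mm (bar centres); the back runs straight down to z = 52 mm, then slants to x = +16 mm at z = 28 mm and on into the bottom bend.
- hook_tab (a point): Centre of the flat grey finger tab on the hook's crown (hook x = 0, y = 0, z = 125 mm): 30 mm (x) by 10 mm (y) by 20 mm tall, z = 115 to 135 mm. Grip it from above across y, fingertips no lower than z = 116 mm. Axes as the hook's.
- hook_tip (a point): Lowest point of the round end of the hook's straight, downward-pointing free leg (hook x = +16, y = 0, z = 81 mm); the leg is 8 mm thick and reaches 26 mm below the crown's underside. As the bottom bend lies under the tip, bring the hook to the plate level, from the front or the side, with the plate passing between tip and slant. Axes as the hook's.
- hook_crown (a point): Middle of the underside of the hook's crown (hook x = 0, y = 0, z = 107 mm), straight for about 18 mm along x; this face comes to rest on the plate. Axes as the hook's.
- stand: Display stand, fixed: dark base 120 x 130 x 12 mm, 16 mm post at x = +20 mm, on top a level aluminium plate 90 x 90 mm, 4 mm thick, top face at z = 180 mm, free above. Origin: underside centre of the base, z up; the plate's free front edge is at x = -65 mm. The hung hook's leg is in the hole, its back before the front edge, its x axis roughly along the stand's x.
- hole_mid (a point): Stand x = -47, y = 0, z = 180 mm, axes as the stand's: where the mouth of the plate's only hole would be, were the plate clamped mid-way. The through hole is 18 mm in x, 12 mm in y, its centre 18 mm behind the front edge. Plate and hole are clamped up to 22 mm to either side along the stand's y, differently each time and unmeasured: look or feel for it.
- plate_hinge (a point): Hinge of the sprung plate (stand x = +20, y = 0, z = 176 mm), axis along the stand's y. Pressed down at the hole, the plate stays level up to about 0.7 N, then gives about 1.6 mm per newton, and springs back. Its sideways clamp slips only at about 12 N.
- rest: The wooden rest of the hook, fixed: a block 70 (x) by 50 (y) by 45 mm tall with a slot along x, 46 by 10.5 mm, floor at z = 13 mm, in which the hook stands loosely. Origin: underside centre, z up.
- jar_a: A small black screw-lid jar, 46 mm across, 40 mm tall, standing loose on the stand's base, left of the post; leave it. Origin: underside centre.
- jar_b: A small teal jar with a black lid, 46 mm across, 40 mm tall, standing loose on the stand's base, right of the post; leave it. Origin: underside centre.
- tin: A small round white balm tin, 40 mm across, 13 mm tall, standing loose on the left of the wooden rest; leave it. Origin: underside centre.
- candle: A candle cup, 80 mm across, 57 mm tall, standing loose farther back; leave it. Origin: underside centre.

How it is judged:
On the way, in this order (a step that is already met when the one before it is completed fails the run):
1. the hook is lifted clear of its rest (z of hook in the frame of rest above 0.047 m), for 0.1 s.
2. while still held, the tip is through the hole and the crown is lowered onto the plate (z of hook_tip in the frame of stand between 0.125 and 0.17 m and x of hook_tip in the frame of stand between -0.06 and -0.032 m and y of hook_tip in the frame of stand between -0.035 and 0.035 m and z of hook_crown in the frame of stand between 0.16 and 0.186 m and z of hook_crown in the frame of stand below 0.183 m and contact force between the fingers and hook above 0.5 N and contact force between hook and stand above 0.1 N), for 0.1 s.
At the end, for the whole second after the job is handed in: The hook hangs by itself, released and at rest, bearing on the stand: its tip is through the hole, 10 mm or more below the level of the plate's top face, the underside of its crown is within 6 mm above or 20 mm below that level, and it leans less than 20 degrees (z of hook_tip in the frame of stand between 0.125 and 0.17 m and x of hook_tip in the frame of stand between -0.06 and -0.032 m and y of hook_tip in the frame of stand between -0.035 and 0.035 m and z of hook_crown in the frame of stand between 0.16 and 0.186 m and angle between hook's own z axis and vertical below 0.35 rad and linear speed of hook below 0.03 m/s and angular speed of hook below 0.5 rad/s and contact force between hook and stand above 0.2 N and contact force between the fingers and hook below 0.05 N); the robot touches nothing.
It fails at once if the hook bears on the stand with 12 N or more (contact force between hook and stand above 12 N).
It fails at once if the robot itself pushes the stand or plate with more than 12 N (contact force between any of the fingers, the arm and stand above 12 N).
It fails at once if a jar, the tin or the candle is moved by more than 20 mm or knocked over (distance of any of jar_a, jar_b, tin, candle from where it was at the start of the episode above 0.02 m or angle between any of jar_a, jar_b, tin, candle's own z axis and vertical above 0.5 rad).
It also fails if it takes over 70 s, if anything falls off the work surface, if the arm or the gripper's body presses on something with over 40 N, if the wrist force passes 120 N, or if a joint passes its speed limit or range.

ROBOT

A 7-joint arm with a two-finger parallel gripper is mounted at the origin on a cart in front of the work surface, level with it; the furniture and walls round the work are solid. World frame = base frame: x ahead of the robot, y to its left, z up, the work surface at z = 0. Lengths are in m, angles in rad, forces in N, time in s.
With the tool pointing down it reaches from about 0.4 to 0.875 m from the base axis. Payload 19.3 kg.
Tool frame: the origin (TCP) lies at the very end of the fingers, on their centre line; the grasp point (between the pads) lies 19 mm behind it; z points along the fingers, y is the line along which they close (so a half turn about z gives the same grasp; the last joint's range is limited). The gripper opens to 85 mm and grips with 20 to 120 N. Pads are 22 mm wide; open, the fingers measure 114 mm over their backs; the gripper's body (76 mm by 85 mm) begins 54 mm behind the grasp point. The pads swing forward as they close: fully open they stand 13 mm farther back than shut.
Start: joints at [-1.388, 0.521, -0.036, 1.599, 0.021, 1.021, -0.113], TCP at [0.156, 0.605, 0.231] pointing down, gripper open.
Joint ranges: [-2.91, 2.91], [-0.3, 2.13], [-1.5, 1.42], [0.17, 2.43], [-1.26, 4.41], [0.16, 1.93], [-2.52, 2.52]. Speed limits (rad/s): [1.89, 1.89, 2.39, 2.39, 3.01, 3.01, 3.01].

INTERFACE

Orientations are given as [roll, pitch, yaw] about the fixed x, y, z axes, in that order (R = Rz(yaw) Ry(pitch) Rx(roll)).
In Python, from workcell import bot gives the robot as it stands.
- The arm moves only by the tool carry_out, never from a script. Its argument "rows" is a list that holds one entry, the list of rows, each a list of 4 numbers: the shift along the tool's x, y, z in m, then the turn about the tool's z in degrees. In form: [[[x, y, z, twist], ...]]. A call has 1 to 12 rows; each row is the pose to reach, as a shift and turn from the pose commanded when the call began, along the tool's axes at that moment; what a row does not reach only later rows make up. A row lasts 1/12 s, in which the tool goes at most 41.7 mm and 7.16 degrees, less where a joint would pass 70% of its speed; a pose out of reach is approached as far as the arm can. A call with a gripper value outside its range is refused whole. "grip" is the finger opening in m, from 0 to 0.0854, set as the call begins (left out, the last holds). The fingers move at their own pace and stop on an object; "grip_force" is the grip in N (left out, the last holds). Time passes only in rows, so rows that repeat a pose let the fingers close. It gives the time, the measured TCP pose, the force, the opening and the grip force at its end, in the units of the state.
- bot.observe(): the state, without advancing time (a new reading comes with each control period).
- bot.grab_frame(name): name is "side" or "top" or "wrist"; returns a dict with "pixels" (480x640x3 uint8, red, green, blue), "K" (3x3 intrinsics, pixels), "k1" (the pictures are not rectified: a ray, as slopes to the right and down, at radius r is drawn at 1 + k1 r^2 times it, then the intrinsics apply), "pose" (4x4, takes a point from camera to world coordinates). Camera axes: x right, y down, z forward; pixel columns grow to the right and rows downward; lengths in m; the calibration is good to about 2 mm. A picture is of the moment at which its call begins. There is no depth.
- bot.job_done(): hands the job in; it is judged then, once.
Trained networks look in a picture, given as the dict that the camera call returned (one of the last four; its "shot" number tells which), for a name from the list of things; names that differ only in an ending like _2 or _b are one class to them, and where a whole thing is asked for, a point or a joint stands for the part that bears it (a point fixed in the world has none). Each returns a list of dicts, best first, with "conf" (0 to 1); they miss things now and then, are a little off and sometimes report something else, mostly with a low value. They report only what shows in the picture. A call takes as long as a camera call.
- bot.look_for(picture, label): "position" ([column, row] in pixels, amid what is visible of it).
- bot.regions_of(picture, label): "region" (480x640 bool, what is visible of it) and "position" ([column, row] in pixels, amid what is visible of it).
- bot.spot_point(picture, label): "position" ([column, row] in pixels: a listed point, or the origin of a listed thing).
The state is a dict: "clock": time; "qpos": joint angles; "qd": joint speeds; "joint_efforts": joint torques, N m; "position": TCP position; "tool_rot": TCP orientation; "force": force on the tool from outside, world axes, zero at the start; "moment": the same for the moment, N m; "grip_width": finger opening in m; "finger_force": force on a finger pad.
Only numpy, scipy, OpenCV 4.12 (cv2) and the standard library are available. Lean on these libraries where they do the work, as an engineer would, in place of code of your own. Each camera call takes 0.05 s, during which the arm holds its last target. There are 200 camera calls.

## Working session

There is one attempt and no reset: what is moved stays moved. The work goes in short steps, Python scripts to look and compute and a tool call to move; the robot and the scene stay as the last step left them, time stands still between calls to the robot, and variables do not carry over. Pictures are saved under pics/ and viewed, at most 13 in all, crops included, and the job is handed in when it is done.

Besides the shell and the picture viewer there is one more tool, called as a command line: name --argument value ..., lists and objects as JSON in quotes. carry_out: Moves the arm, as the interface text tells. Its arguments: {"type":"object","properties":{"rows":{"type":"array","items":{"type":"array","items":{"type":"array","items":{"type":"number"}}}},"grip":{"type":"number"},"grip_force":{"type":"number"}},"required":["rows"]}

```bash
mkdir -p pics; cat > h.py <<'E'
import numpy as np, cv2
from workcell import bot
def ray(f,uv):
    K=np.array(f["K"]);k1=f["k1"]
    d=np.array([(uv[0]-K[0,2])/K[0,0],(uv[1]-K[1,2])/K[1,1]]);s=d.copy()
    for _ in range(20): s=d/(1+k1*(s@s))
    T=np.array(f["pose"]);v=T[:3,:3]@np.array([s[0],s[1],1]);return T[:3,3],v/np.linalg.norm(v)
def onz(f,uv,z):
    o,v=ray(f,uv);return o+v*(z-o[2])/v[2]
def tri(rs):
    A=np.zeros((3,3));b=np.zeros(3)
    for o,v in rs:
        P=np.eye(3)-np.outer(v,v);A+=P;b+=P@o
    p=np.linalg.solve(A,b);return p,[np.linalg.norm((np.eye(3)-np.outer(v,v))@(p-o)) for o,v in rs]
def proj(f,p):
    T=np.array(f["pose"]);c=T[:3,:3].T@(np.array(p)-T[:3,3]);s=c[:2]/c[2];s=s*(1+f["k1"]*(s@s));K=np.array(f["K"])
    return np.array([K[0,0]*s[0]+K[0,2],K[1,1]*s[1]+K[1,2]])
def save(f,n): cv2.imwrite(f"pics/{n}.png",np.array(f["pixels"])[:,:,::-1])
E
cat > a.py <<'E'
from h import *
np.set_printoptions(precision=4,suppress=True)
s=bot.observe();print(s)
F={}
for n in("side","top","wrist"):
    f=bot.grab_frame(n);F[n]=f;save(f,n+"0");print(n,f["pose"][:3,3] if hasattr(f["pose"],'shape') else f["pose"],np.array(f["K"])[0,0],f["k1"])
for l in("hook_tab","hook_tip","hook_crown","hook","stand","hole_mid","plate_hinge","rest","jar_a","jar_b","tin","candle"):
    rs=[]
    for n,f in F.items():
        r=bot.spot_point(f,l)
        print(l,n,[(np.round(q["position"]),round(q["conf"],2)) for q in r[:3]])
        if r and r[0]["conf"]>.4: rs.append(ray(f,r[0]["position"]))
    if len(rs)>1: print("   ",*tri(rs))
E
python3 a.py; python3 -c "
import cv2,numpy as np
a=[cv2.imread(f'pics/{n}0.png') for n in('side','top')]
cv2.imwrite('pics/m0.png',cv2.resize(np.vstack(a),(450,600)))" 
```

```text
{'clock': 0.0, 'qpos': array([-1.3882,  0.5221, -0.0363,  1.6   ,  0.0212,  1.0211, -0.1128]), 'qd': array([ 0.0005, -0.0013,  0.0005,  0.0011, -0.0017,  0.0013, -0.0008]), 'joint_efforts': array([  0.0016, -92.7082,   1.9802, -36.9944,   0.0179,   0.0081,
         0.0001]), 'position': array([0.1563, 0.6048, 0.2307]), 'tool_rot': array([-3.1404,  0.0001,  2.8888]), 'force': array([ 0.2175, -0.5503, -0.6812]), 'moment': array([-0.0215, -0.0034, -0.0063]), 'finger_force': 0.0, 'grip_width': 0.08537934085017512}
side [0.3369 0.8481 0.7635] 618.0073794733938 -0.0583750240309632
top [0.4316 0.0898 0.9762] 480.79208614897567 0.0217648630046529
wrist [0.0809 0.6251 0.3735] 338.471656755753 -0.06390011057694822
hook_tab side [(array([325., 269.]), 0.96), (array([232., 313.]), 0.62)]
hook_tab top [(array([272., 268.]), 0.46)]
hook_tab wrist []
    [0.529  0.1923 0.1402] [np.float64(0.0007461864884584909), np.float64(0.0007461864884586129)]
hook_tip side [(array([314., 291.]), 0.62)]
hook_tip top [(array([275., 262.]), 0.68)]
hook_tip wrist []
    [0.5449 0.1928 0.0884] [np.float64(0.00048354
[... 1580 characters left out ...]
, np.float64(0.010782184500436911)]
jar_b side [(array([362., 221.]), 0.82), (array([345., 239.]), 0.8)]
jar_b top [(array([383., 264.]), 0.62)]
jar_b wrist []
    [ 0.5324 -0.0092  0.0836] [np.float64(0.010782184500436826), np.float64(0.010782184500436911)]
tin side [(array([320., 351.]), 0.68)]
tin top [(array([253., 281.]), 0.53)]
tin wrist [(array([160., 475.]), 0.65)]
    [0.5173 0.2426 0.0055] [np.float64(0.00482737691192383), np.float64(0.0022706830145712877), np.float64(0.004050190630341083)]
candle side [(array([231., 315.]), 0.71)]
candle top [(array([275., 204.]), 0.58)]
candle wrist []
    [0.6823 0.2071 0.0003] [np.float64(0.004812437003478402), np.float64(0.004812437003478284)]
```

View pics/side0.png

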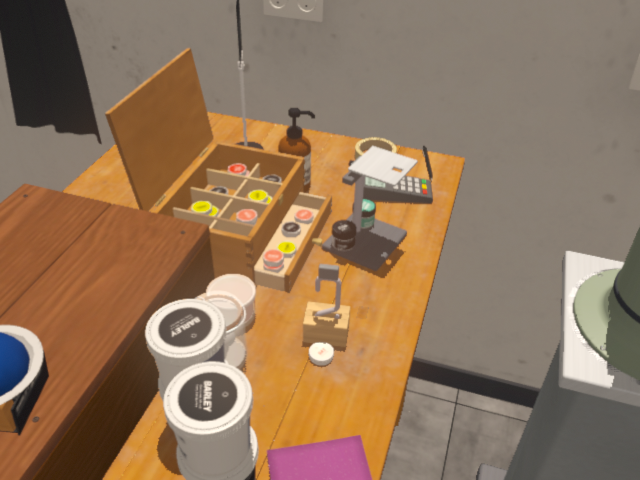

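View pics/top0.png

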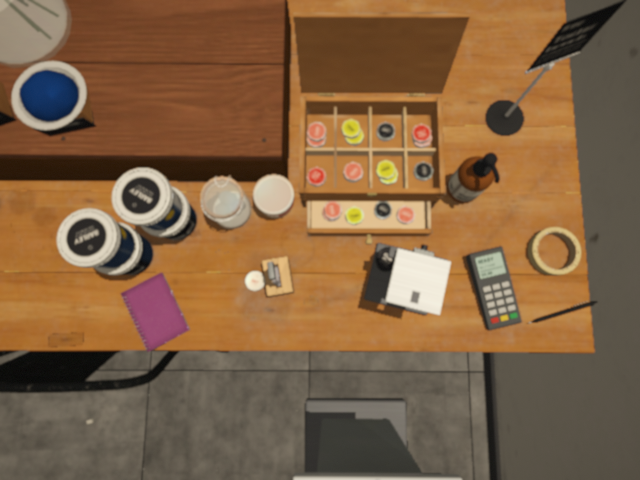

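Side view: hook at (328,290) in its rest at (325,325), plate at (384,165) with the hole near (398,169). In the top view the hook is at (275,270), the plate at (418,280) and the hole at (415,297), so the plate's front edge faces the robot. Next I measure the plate corners, the hole and the yaws.

```bash
cat > b.py <<'E'
from h import *
np.set_printoptions(precision=4,suppress=True)
F={n:bot.grab_frame(n) for n in("top","side")}
def white(f,c,r,thr,sat):
    hsv=cv2.cvtColor(np.array(f["pixels"]),cv2.COLOR_RGB2HSV)
    m=((hsv[...,2]>thr)&(hsv[...,1]<sat)).astype(np.uint8)
    w=np.zeros_like(m);w[c[1]-r:c[1]+r,c[0]-r:c[0]+r]=1
    m=m*w
    n,lab,st,ce=cv2.connectedComponentsWithStats(m)
    i=1+np.argmax(st[1:,4]);return (lab==i).astype(np.uint8),st[i]
for n,c in(("top",(418,280)),("side",(384,165))):
    f=F[n];m,st=white(f,c,45,150,45);print(n,st)
    cs,h=cv2.findContours(m,cv2.RETR_CCOMP,cv2.CHAIN_APPROX_NONE)
    hull=cv2.convexHull(max(cs,key=len));
    q=cv2.approxPolyDP(hull,5,True)[:,0]
    for p in q: print(p,onz(f,p,.18))
    for k,cc in enumerate(cs):
        if h[0][k][3]>=0 and cv2.contourArea(cc)>8:
            M=cv2.moments(cc);p=(M["m10"]/M["m00"],M["m01"]/M["m00"]);print("hole",p,M["m00"],onz(f,p,.179))
for n,l,z in(("top","rest",.045),("top","hook",.13),("side","rest",.045)):
    r=bot.regions_of(F[n],l)
    if r: 
        print(n,l,r[0]["conf"],cv2.minAreaRect(cv2.findNonZero(r[0]["region"].astype(np.uint8))))
t=np.array(F["top"]["pixels"])[:,:,::-1];s=np.array(F["side"]["pixels"])[:,:,::-1]
R=lambda a,x,y,w,h:cv2.resize(a[y:y+h,x:x+w],(400,300),interpolation=cv2.INTER_CUBIC)
cv2.imwrite("pics/c1.png",np.vstack([np.hstack([R(t,350,230,120,90),R(t,235,240,80,60)]),np.hstack([R(s,330,130,100,75),R(s,285,255,80,60)])]))
E
python3 b.py
```

```text
top [ 385  248   65   67 3108]
[397 248] [ 0.5579 -0.0217  0.18  ]
[420 249] [ 0.5564 -0.0602  0.18  ]
[449 262] [ 0.5347 -0.1077  0.18  ]
[438 314] [ 0.4491 -0.0864  0.18  ]
[385 301] [ 0.4697 -0.0003  0.18  ]
hole (414.70028011204477, 296.69467787114843) 59.5 [ 0.477  -0.0494  0.179 ]
side [ 349  146   68   45 1719]
[349 168] [ 0.5558 -0.0249  0.18  ]
[372 146] [ 0.5362 -0.1095  0.18  ]
[416 161] [ 0.4504 -0.0863  0.18  ]
[404 190] [0.4521 0.0084 0.18  ]
[368 185] [0.5119 0.0142 0.18  ]
hole (396.7490196078431, 169.6313725490196) 42.5 [ 0.4768 -0.0491  0.179 ]
top rest 0.67 ((277.4815673828125, 277.0621032714844), (37.01627731323242, 28.153223037719727), 79.99201965332031)
top hook 0.56 ((273.44342041015625, 274.3019104003906), (25.549060821533203, 10.576762199401855), 74.05460357666016)
side rest 0.69 ((325.8049011230469, 323.256103515625), (44.503910064697266, 42.07442092895508), 6.340190887451172)
```

View pics/c1.png

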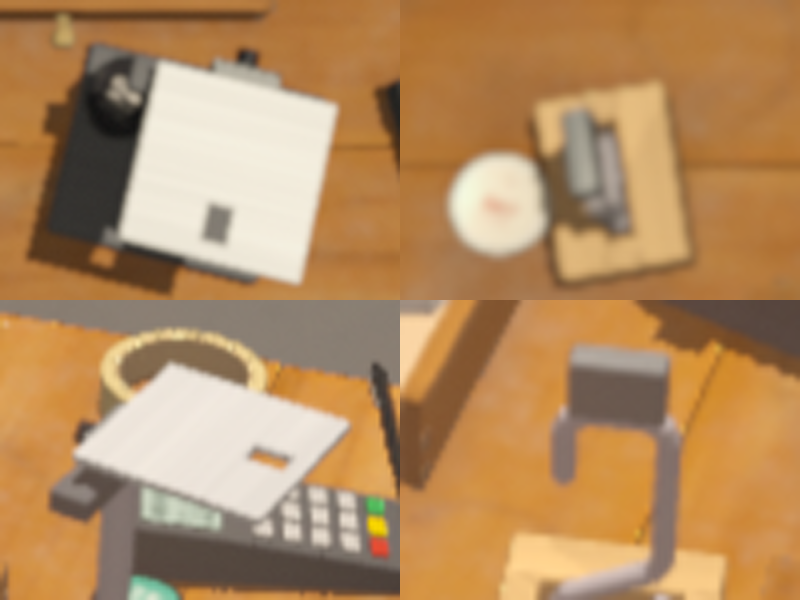

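The hole shows clearly in both cameras at world (0.477, -0.049), and the two agree to about 1 mm. Stand yaw is about -14° and hook yaw about +9°. The tab is at about (0.529, 0.192, 0.139), with the free leg towards +x. Moving above the tab now.

carry_out --rows '[[[-0.03,-0.03,-0.01,0],[-0.055,-0.055,-0.02,0],[-0.08,-0.08,-0.03,0],[-0.105,-0.105,-0.03,0],[-0.13,-0.13,-0.03,0],[-0.155,-0.155,-0.03,0],[-0.18,-0.18,-0.03,0],[-0.2,-0.2,-0.03,0],[-0.23,-0.212,-0.03,-4],[-0.26,-0.224,-0.03,-8],[-0.29,-0.236,-0.03,-12],[-0.32,-0.248,-0.03,-16]]]' --grip 0.05

```text
clock: 3.2
position: [0.4052, 0.2838, 0.2616]
tool_rot: [3.141, 0.0, -3.112]
force: [0.2, 0.8, -0.1]
grip_width: 0.0498
finger_force: 0.0
```

carry_out --rows '[[[0,0,0,-2]]]'

```text
clock: 3.28
position: [0.4084, 0.2808, 0.2615]
tool_rot: [-3.14, 0.002, -3.082]
force: [0.1, -1.0, 0.2]
grip_width: 0.0503
finger_force: 0.0
```

carry_out --rows '[[[-0.03,-0.025,0,-2],[-0.058,-0.05,0,-4],[-0.087,-0.075,0,-5.5],[-0.114,-0.096,0,-5.5],[-0.114,-0.096,0,-5.5],[-0.114,-0.096,0,-5.5]]]'

```text
clock: 3.78
position: [0.5248, 0.1946, 0.261]
tool_rot: [-3.141, -0.0, -2.987]
force: [-0.7, 0.4, 0.5]
grip_width: 0.0501
finger_force: 0.0
```

```bash
cat > c.py <<'E'
from h import *
np.set_printoptions(precision=4,suppress=True)
print(bot.observe()["position"],np.degrees(bot.observe()["tool_rot"]))
F={n:bot.grab_frame(n) for n in("wrist","side","top")}
for l in("hook_tab","hook_tip","hook_crown","rest"):
    rs=[]
    for n,f in F.items():
        r=bot.spot_point(f,l)
        if r: print(l,n,np.round(r[0]["position"]),round(r[0]["conf"],2),onz(f,r[0]["position"],{"hook_tab":.138,"hook_tip":.094,"hook_crown":.12,"rest":0}[l]))
        if r and r[0]["conf"]>.4: rs.append(ray(f,r[0]["position"]))
    if len(rs)>1: print("   ",*tri(rs))
w=np.array(F["wrist"]["pixels"])[:,:,::-1]
save(F["wrist"],"w1")
E
python3 c.py
```

```text
[0.5248 0.1946 0.261 ] [-179.9697   -0.0123 -171.1644]
hook_tab wrist [324. 227.] 0.93 [0.523  0.1955 0.138 ]
hook_tab side [327. 271.] 0.63 [0.5262 0.1942 0.138 ]
    [0.5243 0.1955 0.1389] [np.float64(0.0015168799183933905), np.float64(0.0015168799183934234)]
hook_tip side [316. 290.] 0.69 [0.5426 0.1936 0.094 ]
hook_crown wrist [324. 222.] 0.91 [0.5231 0.1951 0.12  ]
hook_crown side [328. 278.] 0.57 [0.5247 0.1882 0.12  ]
hook_crown top [400. 277.] 0.63 [ 0.5151 -0.0348  0.12  ]
    [0.5324 0.0916 0.073 ] [np.float64(0.10536502738836037), np.float64(0.03614056104758989), np.float64(0.13262821182836057)]
rest wrist [326. 198.] 0.73 [0.5248 0.1987 0.    ]
rest side [326. 332.] 0.82 [0.5246 0.1893 0.    ]
    [0.5225 0.1982 0.0104] [np.float64(0.00038405909928785324), np.float64(0.00038405909928804086)]
```

View pics/w1.png

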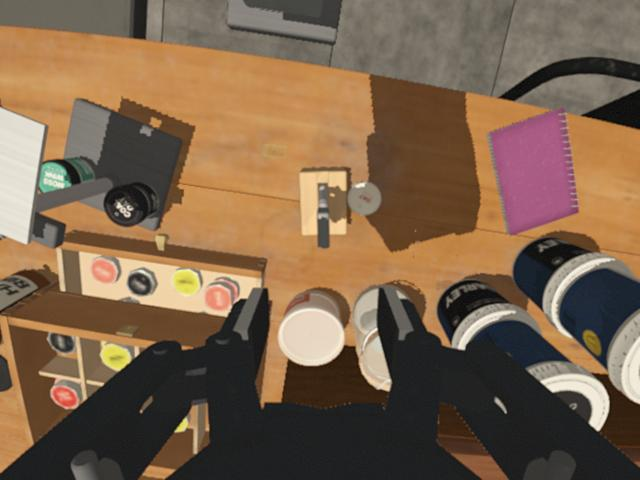

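The wrist view shows the tab at (323,228), upright in the picture, so the yaw is aligned. The tab is under the TCP to within about 1 mm. Descending and gripping.

carry_out --rows '[[[0,0,0.02,0],[0,0,0.04,0],[0,0,0.06,0],[0,0,0.08,0],[0,0,0.095,0],[0,0,0.108,0],[0,0,0.118,0],[0,0,0.124,0],[0,0,0.129,0],[0,0,0.129,0],[0,0,0.129,0]]]'

```text
clock: 5.45
position: [0.524, 0.1962, 0.1326]
tool_rot: [3.141, 0.0, -2.984]
force: [-0.1, 0.6, -0.2]
grip_width: 0.0501
finger_force: 0.0
```

carry_out --rows '[[[0,0,0,0],[0,0,0,0],[0,0,0,0],[0,0,0,0],[0,0,0,0],[0,0,0,0],[0,0,0,0],[0,0,0,0],[0,0,0,0]]]' --grip 0.0 --grip_force 30

```text
clock: 6.2
position: [0.5241, 0.196, 0.1327]
tool_rot: [-3.142, 0.001, -2.984]
force: [-0.5, -0.6, 5.9]
grip_width: 0.0092
finger_force: 32.6
```

Gripped (opening 9 mm). Lifting.

carry_out --rows '[[[0,0,-0.005,0],[0,0,-0.012,0],[0,0,-0.02,0],[0,0,-0.03,0],[0,0,-0.04,0],[0,0,-0.052,0],[0,0,-0.064,0],[0,0,-0.076,0],[0,0,-0.088,0],[0,0,-0.095,0],[0,0,-0.1,0],[0,0,-0.1,0]]]'

```text
clock: 7.2
position: [0.5241, 0.1963, 0.2334]
tool_rot: [3.141, 0.001, -2.984]
force: [0.1, 0.1, -0.6]
grip_width: 0.0092
finger_force: 31.5
```

```bash
cat > d.py <<'E'
from h import *
np.set_printoptions(precision=4,suppress=True)
s=bot.observe();P=s["position"];print(P,np.degrees(s["tool_rot"]),s["grip_width"])
F={n:bot.grab_frame(n) for n in("side","top")}
yaw=s["tool_rot"][2];hx=-np.array([np.cos(yaw),np.sin(yaw),0])
exp={"hook_tab":P+[0,0,.008],"hook_tip":P+hx*.016+[0,0,-.036],"hook_crown":P+[0,0,-.010],"hook":P+[0,0,-.117]}
for l,e in exp.items():
    for n,f in F.items():
        r=bot.spot_point(f,l)
        if r: print(l,n,np.round(r[0]["position"]),round(r[0]["conf"],2),"exp",np.round(proj(f,e),1),onz(f,r[0]["position"],e[2])-e)
c=proj(F["side"],P).astype(int)
a=np.array(F["side"]["pixels"])[c[1]-70:c[1]+110,c[0]-120:c[0]+120,::-1]
cv2.imwrite("pics/d1.png",cv2.resize(a,(720,540),interpolation=cv2.INTER_CUBIC));print(c)
E
python3 d.py
```

```text
[0.5241 0.1963 0.2334] [ 179.9713    0.0806 -170.9896] 0.009190924510337779
hook_tab side [328. 220.] 0.79 exp [329.5 217.4] [0.0001 0.005  0.    ]
hook_tip side [316. 241.] 0.77 exp [317.6 240.5] [0.0021 0.0011 0.    ]
hook_crown side [332. 230.] 0.57 exp [329.2 227.6] [-0.0057  0.0047  0.    ]
hook side [327. 283.] 0.59 exp [327.2 282.9] [ 0.0008  0.0001 -0.    ]
[329 221]
```

View pics/d1.png

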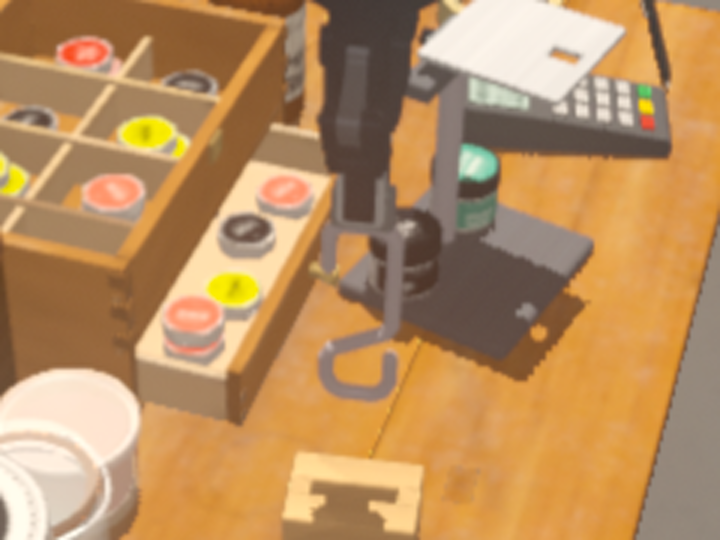

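The hook is held upright, and the tip, crown and origin match the expected TCP offsets to within 2 to 3 mm. Next I carry it round to a point in front of the plate, turning to the stand's yaw.

carry_out --rows '[[[0.015,-0.01,0,2],[0.035,-0.023,0,4],[0.057,-0.038,0,6],[0.08,-0.053,0,8],[0.1,-0.067,0,10],[0.117,-0.08,0,13],[0.121,-0.105,0,16],[0.124,-0.13,0,19],[0.128,-0.155,0,22],[0.132,-0.18,0,23],[0.135,-0.2,0,23],[0.1365,-0.213,0,23]]]'

```text
clock: 8.7
position: [0.4221, -0.0377, 0.2324]
tool_rot: [-3.141, 0.0, 2.896]
force: [0.2, -0.2, -1.3]
grip_width: 0.0088
finger_force: 31.5
```

carry_out --rows '[[[0,0,0,0],[0,0,0,0],[0,0,0,0]]]'

```text
clock: 8.95
position: [0.4224, -0.035, 0.2323]
tool_rot: [3.141, -0.0, 2.898]
force: [0.1, 0.1, -0.2]
grip_width: 0.009
finger_force: 31.5
```

```bash
sed -i 's#pics/d1#pics/d2#; s#("side","top")#("side","top","wrist")#' d.py; cat >> d.py <<'E'
ex=[]
for n,f in F.items():
    im=np.array(f["pixels"]).copy()
    hsv=cv2.cvtColor(im,cv2.COLOR_RGB2HSV)
    m=((hsv[...,2]>150)&(hsv[...,1]<45)).astype(np.uint8)
    c=proj(f,[.477,-.049,.179]).astype(int);print(n,"hole exp px",c)
    cs,h=cv2.findContours(m,cv2.RETR_CCOMP,cv2.CHAIN_APPROX_NONE)
    for k,cc in enumerate(cs):
        M=cv2.moments(cc)
        if h[0][k][3]>=0 and M["m00"]>15:
            p=np.array([M["m10"],M["m01"]])/M["m00"]
            if np.linalg.norm(p-c)<20: print(n,"hole",p,M["m00"],onz(f,p,.179))
save(F["wrist"],"w2")
E
python3 d.py
```

```text
[ 0.4224 -0.035   0.2323] [179.9891  -0.0025 166.038 ] 0.009026982871449372
hook_tab side [428. 150.] 0.62 exp [431.1 148.7] [0.0041 0.0051 0.    ]
hook_tab wrist [324. 306.] 0.94 exp [321.6 311.3] [-0.0024  0.0016  0.    ]
hook_tip side [418. 169.] 0.82 exp [419.  168.4] [0.0012 0.002  0.    ]
hook_tip top [255. 282.] 0.72 exp [410.7 320.7] [0.0604 0.2502 0.    ]
hook_crown side [430. 159.] 0.64 exp [429.7 158.1] [-0.      0.0016  0.    ]
hook_crown wrist [322. 288.] 0.9 exp [321.8 293. ] [-0.0025  0.0005  0.    ]
hook side [421. 210.] 0.96 exp [422. 210.] [0.0009 0.0012 0.    ]
hook top [384. 262.] 0.52 exp [401.1 330. ] [0.1207 0.0289 0.    ]
hook wrist [321. 232.] 0.7 exp [322.4 231.5] [ 0.0004 -0.0015 -0.    ]
[430 152]
side hole exp px [396 169]
side hole [396.8394 169.6104] 41.5 [ 0.4767 -0.0493  0.179 ]
top hole exp px [414 296]
wrist hole exp px [321 338]
```

View pics/d2.png

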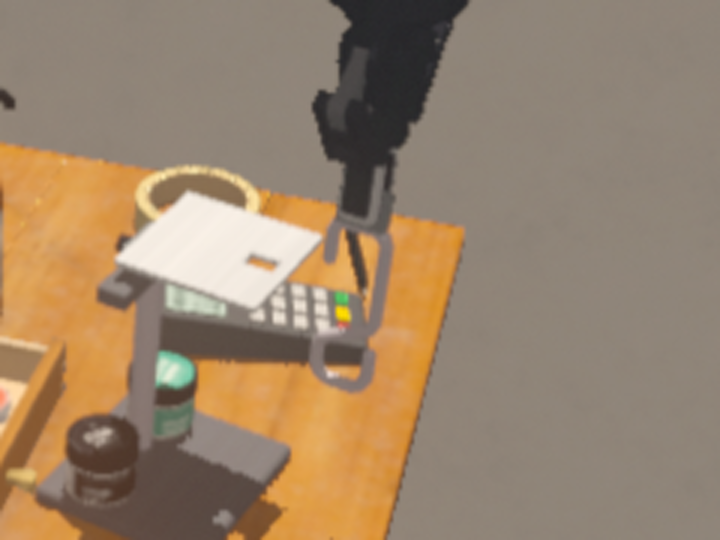

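View pics/w2.png

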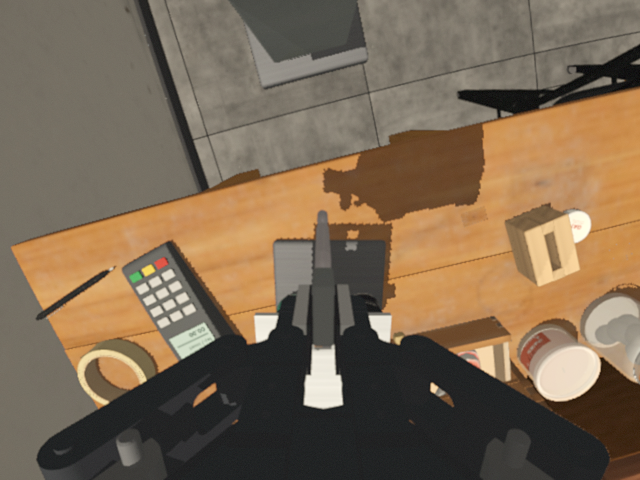

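Side crop: the free leg is in front of the plate edge with the plate level between tip and slant; the hole is at (397,170) in the full image. In the wrist view the plate (columns 254–391) is centred on the hook at column 322. I advance 40 mm along the stand's x and check.

carry_out --rows '[[[-0.006,0,0,0],[-0.012,0,0,0],[-0.018,-0.001,0,0],[-0.024,-0.001,0,0],[-0.03,-0.001,0,0],[-0.036,-0.001,0,0],[-0.04,-0.001,0,0],[-0.04,-0.001,0,0],[-0.04,-0.001,0,0],[-0.04,-0.001,0,0]]]'

```text
clock: 10.53
position: [0.4607, -0.0462, 0.2323]
tool_rot: [-3.142, -0.0, 2.897]
force: [-0.2, 0.4, -1.8]
grip_width: 0.0088
finger_force: 31.5
```

```bash
sed -i 's#pics/d2#pics/d3#; s#"w2"#"w3"#; s#c\[1\]-70:c\[1\]+110,c\[0\]-120:c\[0\]+120#c[1]-30:c[1]+60,c[0]-60:c[0]+60#' d.py; python3 d.py
```

```text
[ 0.4607 -0.0462  0.2323] [-179.9969   -0.0166  166.0137] 0.008812864375848974
hook_tab side [404. 141.] 0.62 exp [409.4 141.3] [ 0.009   0.0008 -0.    ]
hook_tab top [383. 264.] 0.52 exp [419.9 305.3] [ 0.0634  0.0544 -0.    ]
hook_tab wrist [322. 307.] 0.92 exp [321.9 311.1] [-0.0019  0.0003  0.    ]
hook_tip side [396. 162.] 0.79 exp [398.2 160.9] [0.0032 0.0037 0.    ]
hook_tip top [406. 311.] 0.64 exp [417.  296.6] [-0.0234  0.0191  0.    ]
hook_crown side [409. 151.] 0.97 exp [408.3 150.6] [-0.001  -0.0005 -0.    ]
hook_crown top [417. 306.] 0.56 exp [417.8 305.7] [ 0.      0.0006 -0.    ]
hook_crown wrist [323. 288.] 0.78 exp [322.  292.8] [-0.0023  0.001   0.    ]
hook side [405. 203.] 0.93 exp [401.9 202.2] [-0.0053  0.0007 -0.    ]
hook top [411. 298.] 0.51 exp [407. 308.] [ 0.018  -0.0074 -0.    ]
hook wrist [323. 234.] 0.79 exp [322.6 231.4] [ 0.0018 -0.0001 -0.    ]
[408 145]
side hole exp px [396 169]
top hole exp px [414 296]
wrist hole exp px [324 284]
```

View pics/d3.png

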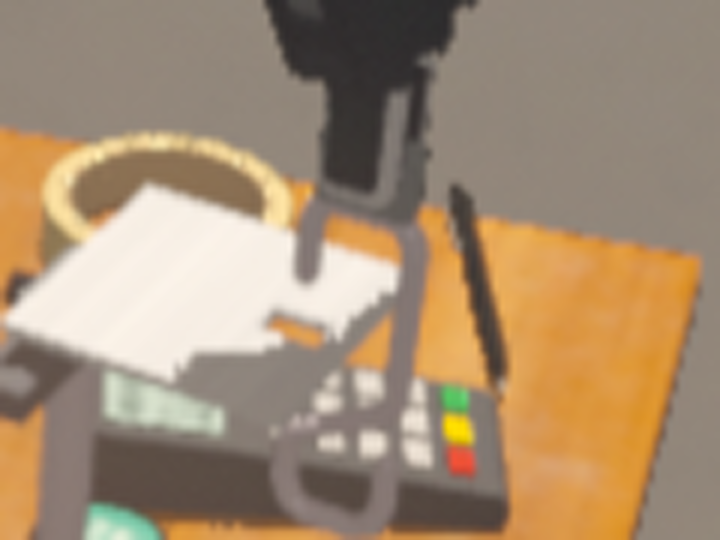

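The tip is at about (399,162), directly above the hole at (397,170), and computed within about 1 mm. I lower it in stages, watching the force.

carry_out --rows '[[[0,0,0.004,0],[0,0,0.008,0],[0,0,0.011,0],[0,0,0.013,0],[0,0,0.015,0],[0,0,0.017,0],[0,0,0.019,0],[0,0,0.021,0],[0,0,0.021,0],[0,0,0.021,0],[0,0,0.021,0]]]'

```text
clock: 12.2
position: [0.461, -0.0463, 0.2114]
tool_rot: [3.142, 0.0, 2.897]
force: [-1.0, -0.3, -0.6]
grip_width: 0.0093
finger_force: 31.5
```

```bash
cat > e.py <<'E'
import sys
from h import *
s=bot.observe();F=[]
for _ in range(6):
    f=bot.grab_frame("side");F.append(bot.observe()["force"])
print(s["position"],np.mean(F,0),np.std(F,0))
c=proj(f,[.47,-.049,.19]).astype(int)
a=np.array(f["pixels"])[c[1]-45:c[1]+45,c[0]-60:c[0]+60,::-1]
cv2.imwrite(f"pics/{sys.argv[1]}.png",cv2.resize(a,(720,540),interpolation=cv2.INTER_CUBIC))
E
python3 e.py e1
```

```text
[ 0.4609746  -0.04628696  0.21137767] [ 0.0978177   0.02721857 -0.70838156] [0.31977416 0.35152318 0.67177419]
```

View pics/e1.png

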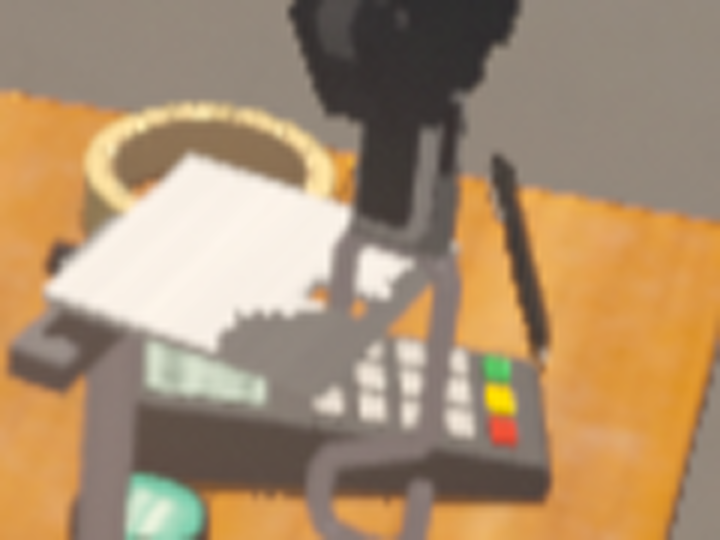

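The leg has entered the hole with no contact force. Lowering until the crown bears.

carry_out --rows '[[[0,0,0.003,0],[0,0,0.006,0],[0,0,0.009,0],[0,0,0.012,0],[0,0,0.015,0],[0,0,0.017,0],[0,0,0.019,0],[0,0,0.02,0],[0,0,0.021,0],[0,0,0.022,0],[0,0,0.022,0],[0,0,0.022,0]]]'

```text
clock: 13.5
position: [0.4609, -0.0463, 0.1894]
tool_rot: [3.142, -0.0, 2.897]
force: [-1.2, -0.4, 0.2]
grip_width: 0.0093
finger_force: 31.7
```

```bash
python3 e.py e2
```

```text
[ 0.46090404 -0.04625828  0.18935006] [-1.15466705  0.08680137  0.97780228] [0.33252438 0.61686162 0.41983315]
```

carry_out --rows '[[[0,0,0.001,0],[0,0,0.002,0],[0,0,0.002,0],[0,0,0.002,0],[0,0,0.002,0]]]'

```text
clock: 14.22
position: [0.461, -0.0463, 0.1873]
tool_rot: [-3.142, 0.0, 2.898]
force: [-1.3, 0.4, 2.6]
grip_width: 0.0092
finger_force: 31.8
```

```bash
python3 e.py e3
```

```text
[ 0.46098223 -0.04627522  0.18731581] [-0.4995045   0.21259455  1.89128673] [0.47901437 0.29752348 0.50482466]
```

View pics/e3.png

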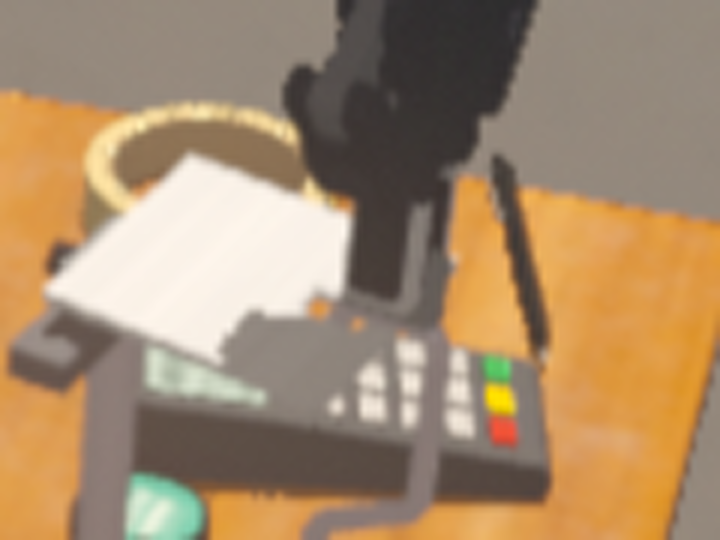

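The crown is seated at about 2.6 N. I ease off 2 mm, then open gently.

carry_out --rows '[[[0,0,-0.001,0],[0,0,-0.002,0],[0,0,-0.002,0],[0,0,-0.002,0]]]' --grip_force 20

```text
clock: 14.85
position: [0.4609, -0.0463, 0.1894]
tool_rot: [3.142, 0.0, 2.897]
force: [-0.1, -0.3, 1.0]
grip_width: 0.0092
finger_force: 31.7
```

carry_out --rows '[[[0,0,0,0],[0,0,0,0],[0,0,0,0],[0,0,0,0],[0,0,0,0],[0,0,0,0]]]' --grip 0.03

```text
clock: 15.35
position: [0.4609, -0.0463, 0.1893]
tool_rot: [-3.142, -0.0, 2.898]
force: [-0.2, 0.3, -0.5]
grip_width: 0.0296
finger_force: 0.0
```

carry_out --rows '[[[0,0,-0.005,0],[0,0,-0.01,0],[0,0,-0.02,0],[0,0,-0.03,0],[0,0,-0.045,0],[0,0,-0.06,0],[0,0,-0.08,0],[0,0,-0.1,0],[0,0,-0.1,0],[0,0,-0.1,0],[0,0,-0.1,0],[0,0,-0.1,0]]]'

```text
clock: 16.35
position: [0.4605, -0.0462, 0.2887]
tool_rot: [-3.141, -0.001, 2.897]
force: [-0.5, -0.5, -0.1]
grip_width: 0.0303
finger_force: 0.0
```

```bash
python3 e.py e4; python3 c.py | grep side
```

```text
[ 0.46054742 -0.04624255  0.28874984] [ 0.3055234  -0.04082379 -0.55431252] [0.37923742 0.16231039 0.58467628]
hook_tab side [406. 164.] 0.64 [ 0.4746 -0.1379  0.138 ]
hook_tip side [394. 182.] 0.8 [ 0.4929 -0.1356  0.094 ]
hook_crown side [410. 173.] 0.81 [ 0.4641 -0.1384  0.12  ]
rest side [329. 332.] 0.64 [0.5197 0.189  0.    ]
```

View pics/e4.png

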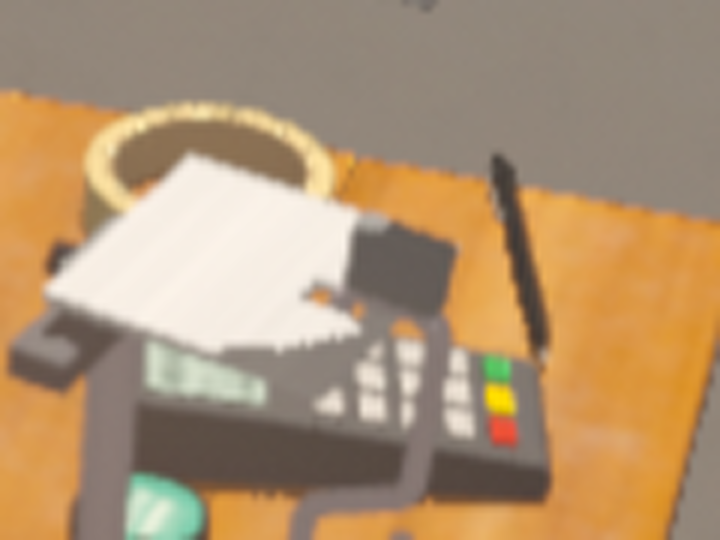

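The hook hangs free with its leg in the hole, and the back is almost as upright as when it was held. Handing in.

```bash
python3 -c "
from workcell import bot
print(bot.job_done())"
```

```text
the job is handed in; nothing more can be done
None
```

The hook now hangs by itself on the stand, with its tip through the hole and its crown resting on the plate. The wrist force stayed at or below about 3 N while it was lowered, and I handed the job in at about 17 s; `job_done()` gave no verdict.

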